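# Find the jar with the loose cap and set it aside for rework

### The arm

A 7-joint arm with a two-finger parallel gripper is mounted at the origin on a cart in front of the work surface, level with it; the furniture and walls round the work are solid. World frame = base frame: x ahead of the robot, y to its left, z up, the work surface at z = 0. Lengths are in m, angles in rad, forces in N, time in s.
With the tool pointing down it reaches from about 0.35 to 0.9 m from the base axis. Payload 19.9 kg.
Tool frame: the origin (TCP) lies between the finger pads; the fingertips stand nose_length ahead of it and the grasp point (between the pads) lies 2 mm behind it (nose_length is the distance from the TCP to the fingertips, in m); z points along the fingers, y is the line along which they close (so a half turn about z gives the same grasp; the last joint's range is limited). The gripper opens to 85 mm and grips with 20 to 120 N. Pads are 22 mm wide; open, the fingers measure 114 mm over their backs; the gripper's body (76 mm by 85 mm) begins 54 mm behind the grasp point. The pads swing forward as they close: fully open they stand 13 mm farther back than shut.
Start: joints at [1.123, 0.417, -0.01, 1.614, 0.005, 1.111, -0.053], TCP at [0.247, -0.574, 0.248] pointing down, gripper open.
Joint ranges: [-2.81, 2.81], [-0.39, 2.02], [-1.27, 1.25], [0.06, 2.57], [-1.19, 4.33], [0.19, 2], [-2.82, 2.82]. Speed limits (rad/s): [1.89, 1.89, 2.39, 2.39, 3.01, 3.01, 3.01].

### API

Orientations are given as a rotation vector (axis times angle).
In Python, from cell import * gives the robot as it stands. The module is installed in compiled form; this text tells all that it offers.
- The arm moves only by the tool carry_out, never from a script. Its argument "moves" is a list of rows, each a list of 3 entries, a list of its own where there are three numbers: the opening, from -1 (shut) to 1 (fully open), then the shift along the tool's x, y, z as a fraction of full scale, then the turn about the tool's z as a fraction of full scale. In form: [[claw, [tx, ty, tz], roll], ...]. A call has exactly 5 rows; each row shifts and turns the commanded pose from where the row before left it, along the tool's axes as they then stand; what a row does not reach is not made up. Full scale, the value 1, is 0.06 m for a shift and 6 degrees for a turn. A row lasts 1/8 s, in which the tool goes at most 62.5 mm and 10.7 degrees, less where a joint would pass 70% of its speed; a pose out of reach is approached as far as the arm can. A call with a number of a shift or a turn outside -1 to 1 is refused whole. A call with a gripper value outside its range is refused whole. The fingers move at their own pace and stop on an object; the grip force is fixed at half the most. Time passes only in rows, so rows that do not move let the fingers close, or fill a call up. It gives the time, the measured TCP pose, the force, the opening and the grip force at its end, in the units of the state.
- observe(): the state, without advancing time (a new reading comes with each control period).
- snapshot(name): name is "side" or "top" or "wrist"; returns the picture (420x560x3 uint8, red, green, blue); there is no depth.
- get_calibration(name): a dict with "K" (3x3 intrinsics, pixels), "rvec" (rotation vector, rad) and "tvec" (3), from world to camera coordinates, as OpenCV has them. Camera axes: x right, y down, z forward; pixel columns grow to the right and rows downward; lengths in m; the calibration is good to about 2 mm. A picture is of the moment at which its call begins: read the wrist's pose just before it. get_calibration takes no time and is no camera call; for the wrist camera it gives the pose at the moment of the call.
- finish_job(): hands the job in; it is judged then, once.
The state is a dict: "t": time; "joint_pos": joint angles; "joint_vel": joint speeds; "tau": joint torques, N m; "ee_pos": TCP position; "ee_rot": TCP orientation; "ft_force": force on the tool from outside, world axes, zero at the start; "moment": the same for the moment, N m; "width": finger opening in m; "grip_force": force on a finger pad.
Only numpy, scipy, OpenCV 4.12 (cv2) and the standard library are available. Lean on these libraries where they do the work, as an engineer would, in place of code of your own. Each camera call takes 0.05 s, during which the arm holds its last target. There are 200 camera calls.

### The job

One of the three jars in the grey rack has a screw cap that was not tightened. Gently twist the caps, only a little, to find the one that turns on its jar, and do not screw that cap back. Lift the loose jar out by its body, not by its cap, and stand it upright well inside the orange rework tray; leave the two good jars in the rack and do not disturb the other things on the bench.

Things in the scene. Friction and masses are not known exactly. Their poses are not given: they have to be found in the camera images.
- rack: fixed grey rack block, 86 x 286 x 26 mm, with three square pockets in a row along its y axis, at -95, 0 and +95 mm; each pocket is 59 mm square and 20 mm deep (its floor is 6 mm above the worktop), so that a jar in it can turn only about 3 degrees; origin at the centre of the underside, z up
- jar_a_mid (a point): identical square white jar with a round ribbed blue screw cap on top, one of three; 56 x 56 mm body, the flat sides reach up to 58 mm, cap 45 mm in diameter (47 mm over its ribs) from 65 to 86 mm above the underside; 0.19 kg. This point is the centre of the whole jar, 43 mm above its underside; x and y are square to its flat sides, z up
- jar_a_cap (a joint): turn of the cap of jar_a, 0 at the start, positive anticlockwise seen from above (unscrewing), stays where it is left and cannot come off. A loose cap turns easily, at about 0.06 N m, between -0.5 and 1.5 rad; a tight one cannot be turned by the gripper: after the jar's small play in its pocket the fingers slip on it
- jar_a_cap_mid (a point): centre of the blue cap of jar_a, 10.5 mm under its flat top and 32.5 mm above the jar's centre point, on its turning axis; a white stripe on the cap points to a small black mark on the jar's shoulder while the cap has not been turned
- jar_b_mid (a point): identical square white jar with a round ribbed blue screw cap on top, one of three; 56 x 56 mm body, the flat sides reach up to 58 mm, cap 45 mm in diameter (47 mm over its ribs) from 65 to 86 mm above the underside; 0.19 kg. This point is the centre of the whole jar, 43 mm above its underside; x and y are square to its flat sides, z up
- jar_b_cap (a joint): turn of the cap of jar_b, 0 at the start, positive anticlockwise seen from above (unscrewing), stays where it is left and cannot come off. A loose cap turns easily, at about 0.06 N m, between -0.5 and 1.5 rad; a tight one cannot be turned by the gripper: after the jar's small play in its pocket the fingers slip on it
- jar_b_cap_mid (a point): centre of the blue cap of jar_b, 10.5 mm under its flat top and 32.5 mm above the jar's centre point, on its turning axis; a white stripe on the cap points to a small black mark on the jar's shoulder while the cap has not been turned
- jar_c_mid (a point): identical square white jar with a round ribbed blue screw cap on top, one of three; 56 x 56 mm body, the flat sides reach up to 58 mm, cap 45 mm in diameter (47 mm over its ribs) from 65 to 86 mm above the underside; 0.19 kg. This point is the centre of the whole jar, 43 mm above its underside; x and y are square to its flat sides, z up
- jar_c_cap (a joint): turn of the cap of jar_c, 0 at the start, positive anticlockwise seen from above (unscrewing), stays where it is left and cannot come off. A loose cap turns easily, at about 0.06 N m, between -0.5 and 1.5 rad; a tight one cannot be turned by the gripper: after the jar's small play in its pocket the fingers slip on it
- jar_c_cap_mid (a point): centre of the blue cap of jar_c, 10.5 mm under its flat top and 32.5 mm above the jar's centre point, on its turning axis; a white stripe on the cap points to a small black mark on the jar's shoulder while the cap has not been turned
- tray_floor (a point): fixed orange rework tray, open at the top, 136 x 136 mm outside, 128 x 128 mm inside, walls 26 mm high over the worktop, floor 4 mm thick; this point is the centre of its inner floor, x and y square to its walls, z up
- beaker_mid (a point): empty glass beaker, 71 x 74 x 85 mm, bystander; centre, about half-way up
- boat_mid (a point): white plastic weighing boat, 67 x 67 x 16 mm, bystander; centre, half-way up
- pen_mid (a point): black and white marker pen lying down, 133 mm long, bystander; centre, half-way up
Mind the look-alikes: they are no part of the job. What is shaped like the part that bears jar_b_mid but green is not meant. Leave any brown look-alike of the part that bears jar_c_mid alone.

How it is judged:
On the way:
1. a cap has turned on its jar by at least 0.08 rad (5 degrees), anticlockwise or clockwise, while the jar stands in the rack ((((value of joint jar_a_cap above 0.08 rad or value of joint jar_a_cap below -0.08 rad) and height (world z) of jar_a_mid below 0.055 m) or ((value of joint jar_b_cap above 0.08 rad or value of joint jar_b_cap below -0.08 rad) and height (world z) of jar_b_mid below 0.055 m) or ((value of joint jar_c_cap above 0.08 rad or value of joint jar_c_cap below -0.08 rad) and height (world z) of jar_c_mid below 0.055 m))), for 0.1 s.
At the end, for the whole second after the job is handed in: The jar whose cap turned stands upright (within 0.1 rad) on the floor of the orange tray, its centre within 45 mm of the tray's centre along each side, its cap still at least 0.08 rad from its start; the two tight jars stand upright in their pockets, within 10 mm of where they were (((x of jar_a_mid in the frame of tray_floor between -0.045 and 0.045 m and y of jar_a_mid in the frame of tray_floor between -0.045 and 0.045 m and z of jar_a_mid in the frame of tray_floor between 0.038 and 0.048 m and angle between jar_a_mid's own z axis and vertical below 0.1 rad and (value of joint jar_a_cap above 0.08 rad or value of joint jar_a_cap below -0.08 rad) and distance of each of jar_b_mid, jar_c_mid from where it was at the start of the episode below 0.01 m and angle between each of jar_b_mid, jar_c_mid's own z axis and vertical below 0.08 rad) or (x of jar_b_mid in the frame of tray_floor between -0.045 and 0.045 m and y of jar_b_mid in the frame of tray_floor between -0.045 and 0.045 m and z of jar_b_mid in the frame of tray_floor between 0.038 and 0.048 m and angle between jar_b_mid's own z axis and vertical below 0.1 rad and (value of joint jar_b_cap above 0.08 rad or value of joint jar_b_cap below -0.08 rad) and distance of each of jar_a_mid, jar_c_mid from where it was at the start of the episode below 0.01 m and angle between each of jar_a_mid, jar_c_mid's own z axis and vertical below 0.08 rad) or (x of jar_c_mid in the frame of tray_floor between -0.045 and 0.045 m and y of jar_c_mid in the frame of tray_floor between -0.045 and 0.045 m and z of jar_c_mid in the frame of tray_floor between 0.038 and 0.048 m and angle between jar_c_mid's own z axis and vertical below 0.1 rad and (value of joint jar_c_cap above 0.08 rad or value of joint jar_c_cap below -0.08 rad) and distance of each of jar_a_mid, jar_b_mid from where it was at the start of the episode below 0.01 m and angle between each of jar_a_mid, jar_b_mid's own z axis and vertical below 0.08 rad))); the robot touches nothing.
It fails at once if a cap is turned by more than 1 rad (value of joint any of jar_a_cap, jar_b_cap, jar_c_cap above 1 rad).
It fails at once if a jar is carried by its cap: the grasp point is within 16 mm of the cap's centre while the jar is more than 25 mm above its place in the rack ((height (world z) of jar_a_mid above 0.074 m and distance between the grasp point and jar_a_cap_mid below 0.016 m) or (height (world z) of jar_b_mid above 0.074 m and distance between the grasp point and jar_b_cap_mid below 0.016 m) or (height (world z) of jar_c_mid above 0.074 m and distance between the grasp point and jar_c_cap_mid below 0.016 m)).
It fails at once if a jar is tipped by more than 0.5 rad (angle between any of jar_a_mid, jar_b_mid, jar_c_mid's own z axis and vertical above 0.5 rad).
It fails at once if the beaker, the weighing boat or the marker is moved by more than 30 mm (distance of any of beaker_mid, boat_mid, pen_mid from where it was at the start of the episode above 0.03 m).
It also fails if it takes over 61 s, if anything falls off the work surface, if the arm or the gripper's body presses on something with over 40 N, if the wrist force passes 120 N, or if a joint passes its speed limit or range.

## Working session

There is one attempt and no reset: what is moved stays moved. The work goes in short steps, Python scripts to look and compute and a tool call to move; the robot and the scene stay as the last step left them, time stands still between calls to the robot, and variables do not carry over. Pictures are saved under pics/ and viewed, at most 10 in all, crops included, and the job is handed in when it is done.

Besides the shell and the picture viewer there is one more tool, called after "Call:" as name(argument=value, ...), one argument or row to a line, values as JSON. carry_out: Moves the arm, as the interface text tells. Its arguments: {"type":"object","properties":{"moves":{"type":"array","items":{"type":"array"}}},"required":["moves"]}

```bash
mkdir -p pics
python3 - <<'E'
from cell import *
import cv2,numpy as np
s=observe();print({k:np.round(v,3) if not isinstance(v,dict) else v for k,v in s.items()})
for n in("top","side"):
    im=snapshot(n);cv2.imwrite(f"pics/{n}0.png",im[:,:,::-1])
    c=get_calibration(n);R=cv2.Rodrigues(np.array(c["rvec"]))[0];print(n,np.round(c["K"],1).tolist(),np.round(-R.T@np.array(c["tvec"]).ravel(),3),np.round(R,2).tolist())
E
```

```text
{'t': np.float64(0.0), 'joint_pos': array([ 1.123,  0.418, -0.01 ,  1.614,  0.005,  1.111, -0.053]), 'joint_vel': array([ 0.001,  0.   , -0.   ,  0.001, -0.001,  0.002, -0.   ]), 'tau': array([-0.0000e+00, -8.6446e+01,  6.7800e-01, -4.3492e+01,  1.9000e-02,
        7.0000e-03, -0.0000e+00]), 'ee_pos': array([ 0.247, -0.574,  0.248]), 'ee_rot': array([-3.076e+00, -6.340e-01,  1.000e-03]), 'ft_force': array([ 0.611, -0.373,  0.434]), 'moment': array([ 0.017, -0.003,  0.017]), 'grip_force': np.float64(0.0), 'width': np.float64(0.086)}
top [[502.5, 0.0, 283.5], [0.0, 502.5, 219.0], [0.0, 0.0, 1.0]] [ 0.351 -0.008  1.373] [[0.0, -1.0, 0.0], [-0.98, -0.0, -0.17], [0.17, 0.0, -0.98]]
side [[454.1, 0.0, 272.6], [0.0, 454.1, 213.5], [0.0, 0.0, 1.0]] [0.284 0.813 0.851] [[-0.94, -0.33, -0.01], [-0.21, 0.63, -0.74], [0.26, -0.7, -0.67]]
```

View pics/top0.png

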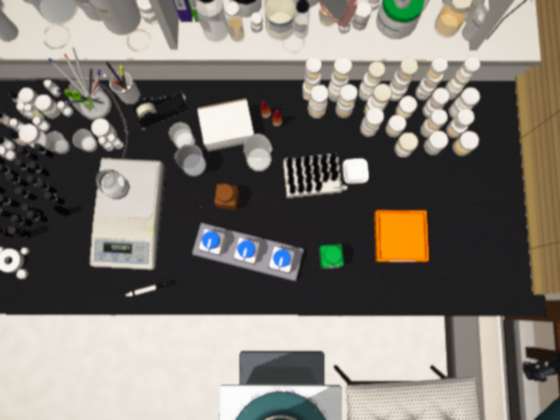

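View pics/side0.png

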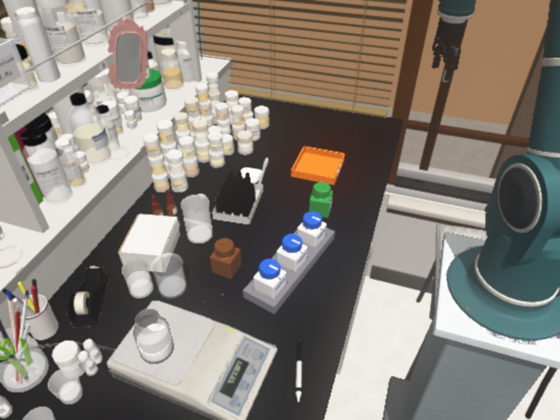

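The top view shows the rack with caps at about (212,240), (247,250) and (282,259). The tray is at (402,236), with a green look-alike at (331,256) and a brown one at (227,196). The side view shows the caps at (270,270), (292,242) and (313,220), and the tray at (318,165).

```bash
cat > h.py <<'E'
from cell import *
import cv2,numpy as np
def cal(n):
    c=get_calibration(n);R=cv2.Rodrigues(np.array(c["rvec"]))[0];return np.array(c["K"]),R,-R.T@np.array(c["tvec"]).ravel()
def ray(n,px,c=None):
    K,R,o=c or cal(n);d=R.T@np.linalg.solve(K,[px[0],px[1],1.]);return o,d/np.linalg.norm(d)
def onz(n,px,z,c=None):
    o,d=ray(n,px,c);return o+d*(z-o[2])/d[2]
def tri(rays):
    A=sum(np.eye(3)-np.outer(d,d) for o,d in rays);b=sum((np.eye(3)-np.outer(d,d))@o for o,d in rays);return np.linalg.solve(A,b)
def mask(im,lo,hi):
    return cv2.inRange(cv2.cvtColor(im,cv2.COLOR_RGB2HSV),lo,hi)
BLUE=((105,120,60),(125,255,255));ORANGE=((8,180,150),(20,255,255))
def blobs(m,amin):
    n,l,st,c=cv2.connectedComponentsWithStats(m);return [(c[i],st[i],(l==i).astype(np.uint8)) for i in range(1,n) if st[i,4]>amin]
E
python3 - <<'E'
from h import *
im={n:snapshot(n) for n in("top","side")}
B={n:sorted(blobs(mask(im[n],*BLUE),60),key=lambda b:b[0][0]) for n in im}
for n in B: print(n,[(b[0].round(1).tolist(),b[1].tolist()) for b in B[n]])
P=[]
def hullc(b):
    m=cv2.moments(cv2.convexHull(cv2.findContours(b[2],0,1)[0][0]));return m['m10']/m['m00'],m['m01']/m['m00']
for a,b in zip([b for b in B["top"] if b[0][1]>150],[b for b in B["side"] if b[0][0]>240]):
    p=tri([ray("top",hullc(a)),ray("side",hullc(b))]);q=onz("top",hullc(a),.09);P.append(q);print("cap tri",p.round(4),"top@.09",q.round(4))
d=P[2]-P[0];print("dist",np.linalg.norm(d),"yaw line",np.degrees(np.arctan2(d[1],d[0])))
for n in im:
    b=max(blobs(mask(im[n],*ORANGE),500),key=lambda b:b[1][4]);cn=cv2.findContours(b[2],0,1)[0][0]
    print(n,"tray",b[0].round(1),onz(n,b[0],.02).round(4), cv2.minAreaRect(cn))
    h=cv2.approxPolyN(cv2.convexHull(cn),4)[0] if hasattr(cv2,'approxPolyN') else []
    C=[onz(n,c,.026) for c in h];print([c[:2].round(3).tolist() for c in C],np.mean(C,0).round(4))
E
```

```text
top [([210.7, 238.9], [202, 231, 18, 18, 214]), ([246.2, 247.9], [238, 240, 17, 17, 207]), ([282.0, 257.0], [274, 249, 17, 18, 203])]
side [([268.5, 268.1], [258, 258, 22, 21, 329]), ([291.1, 242.4], [282, 233, 20, 19, 280]), ([311.3, 219.7], [302, 211, 21, 18, 248])]
cap tri [0.525  0.1819 0.0798] top@.09 [0.5228 0.1802 0.09  ]
cap tri [0.5018 0.0891 0.08  ] top@.09 [0.5003 0.0882 0.09  ]
cap tri [ 0.4782 -0.0036  0.0793] top@.09 [ 0.4767 -0.0037  0.09  ]
dist 0.18957479186454632 yaw line -104.0457497921704
top tray [401.4 235.3] [ 0.5453 -0.3284  0.02  ] ((401.4999694824219, 235.5), (52.99999237060547, 50.99999237060547), -0.0)
[[0.614, -0.397], [0.475, -0.398], [0.474, -0.256], [0.614, -0.255]] [ 0.5444 -0.3266  0.026 ]
side tray [317.  164.4] [ 0.5463 -0.3145  0.02  ] ((317.0769348144531, 164.11538696289062), (49.61738204956055, 33.14362716674805), 11.309932708740234)
[[0.476, -0.394], [0.472, -0.228], [0.615, -0.226], [0.616, -0.396]] [ 0.545  -0.3111  0.026 ]
```

Call:
carry_out(
  moves=[
    [1,[0.6,-0.6,0],0],
    [1,[0.6,-0.6,0],0],
    [1,[0.6,-0.6,0],0],
    [1,[0.6,-0.6,0],0],
    [1,[0.6,-0.6,0],0],
  ],
)

```text
t: 0.82
ee_pos: [0.3418, -0.3358, 0.2483]
ee_rot: [3.077, 0.635, -0.0]
ft_force: [1.4, 0.1, 0.2]
width: 0.0856
grip_force: 0.0
```

Call:
carry_out(
  moves=[
    [1,[0.6,-0.6,0],0],
    [1,[0.6,-0.6,0],0],
    [1,[0.6,-0.6,0],0],
    [1,[0.6,-0.6,0],0],
    [1,[0.6,-0.6,0],0],
  ],
)

```text
t: 1.45
ee_pos: [0.4358, -0.0993, 0.2484]
ee_rot: [3.077, 0.634, 0.0]
ft_force: [0.7, -0.9, 1.2]
width: 0.0853
grip_force: 0.0
```

Call:
carry_out(
  moves=[
    [1,[0,0,0],-1],
    [1,[0,0,0],-1],
    [1,[0,0,0],-1],
    [1,[0,0,0],-1],
    [1,[0,0,0],-1],
  ],
)

```text
t: 2.08
ee_pos: [0.4354, -0.1009, 0.2482]
ee_rot: [-2.805, -1.414, 0.0]
ft_force: [0.2, -0.4, 0.0]
width: 0.0856
grip_force: 0.0
```

Call:
carry_out(
  moves=[
    [1,[0,0,0],-1],
    [1,[0,0,0],-1],
    [1,[0,0,0],-1],
    [1,[0,0,0],-0.8],
    [1,[0,0,0],0],
  ],
)

```text
t: 2.7
ee_pos: [0.4354, -0.1009, 0.2482]
ee_rot: [-2.474, -1.936, 0.0]
ft_force: [-0.2, 0.5, 1.4]
width: 0.0856
grip_force: 0.0
```

```bash
cat >> h.py <<'E'
def to(target,yaw_y=None,z=True):
    s=observe();R=cv2.Rodrigues(np.array(s["ee_rot"]))[0];d=R.T@(np.array(target)-s["ee_pos"])/.06
    a=np.degrees(np.arctan2(R[1,1],R[0,1]));r=None if yaw_y is None else -(((yaw_y-a)+90)%180-90)/6
    print("t",round(float(s["t"]),2),"pos",s["ee_pos"].round(4),"yawY",a.round(2),"tilt",R[:,2].round(3),"q7",s["joint_pos"][6].round(2),"| shift units",d.round(2),"roll units",r)
E
python3 - <<'E'
from h import *
import cell;print([k for k in dir(cell) if not k.startswith('__')]);
try: print(cell.nose_length)
except Exception as e: print(e)
to([.477,-.004,.2],-14)
im=snapshot("wrist");cv2.imwrite("pics/w1.png",im[:,:,::-1]);c=cal("wrist");print(c)
for b in blobs(mask(im,*BLUE),200):
    print(b[0],b[1],onz("wrist",b[0],.092,c))
E
```

```text
['IKError', 'finish_job', 'get_calibration', 'nose_length', 'observe', 'snapshot']
0.017
t 2.7 pos [ 0.4354 -0.1009  0.2482] yawY -13.92 tilt [-0.  0. -1.] q7 -0.14 | shift units [1.73 0.28 0.8 ] roll units 0.013331571062506006
(array([[297.78345383,   0.        , 283.121632  ],
       [  0.        , 297.78345383, 208.71461193],
       [  0.        ,   0.        ,   1.        ]]), array([[ 9.70442751e-01, -2.41330680e-01, -6.08427265e-04],
       [-2.31547916e-01, -9.31808790e-01,  2.79495870e-01],
       [-6.80178662e-02, -2.71093861e-01, -9.60146702e-01]]), array([ 0.45293424, -0.03226449,  0.3728271 ]))
[302.75275827  80.29889669] [ 276   52   53   57 1994] [ 0.47783077 -0.00242598  0.092     ]
```

View pics/w1.png

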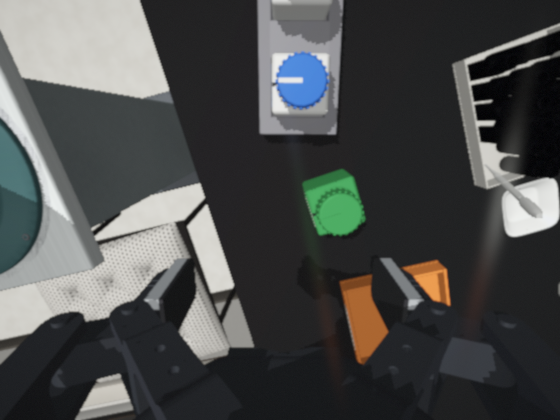

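The wrist view shows the near cap at (303,80), stripe pointing left, with the green look-alike at (338,205) and the tray lower right. Moving over the near cap.

Call:
carry_out(
  moves=[
    [1,[0.88,0.14,0],0],
    [1,[0.88,0.14,0.4],0],
    [1,[0,0,0.6],0],
    [1,[0,0,0.4],0],
    [1,[0,0,0],0],
  ],
)

```text
t: 3.38
ee_pos: [0.4763, -0.0023, 0.1631]
ee_rot: [-2.473, -1.933, 0.003]
ft_force: [0.7, 0.2, 0.3]
width: 0.0853
grip_force: 0.0
```

Run:
```python
from h import *
to([.4775,-.003,.09],-14)
im=snapshot("wrist");cv2.imwrite("pics/w2.png",im[:,:,::-1]);c=cal("wrist")
for b in blobs(mask(im,*BLUE),200):
    print(b[0],b[1],onz("wrist",b[0],.090,c))
```

```text
t 3.38 pos [ 0.4763 -0.0023  0.1631] yawY -13.97 tilt [-0.003  0.001 -1.   ] q7 -0.48 | shift units [-0.01  0.03  1.22] roll units 0.0050815277139098685
[286.51423011  79.15908538] [ 248   38   76   82 4111] [0.50242474 0.0905715  0.09      ]
[285.71056911 222.33430894] [ 252  189   66   68 3075] [4.79718701e-01 5.28526121e-05 9.00000000e-02]
```

View pics/w2.png

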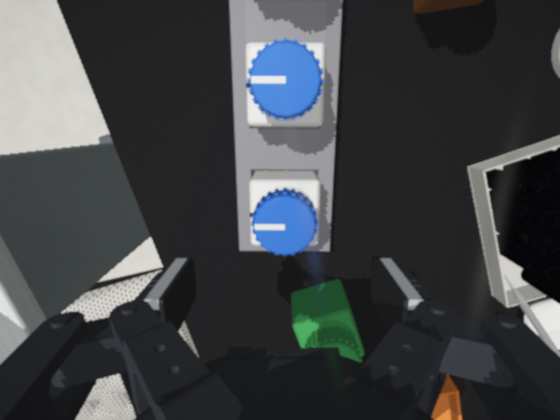

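View: near cap at (286,222), middle cap at (286,79), stripes pointing left (untwisted). Descending and gripping the near cap.

Call:
carry_out(
  moves=[
    [1,[0,0,0.5],0],
    [1,[0,0.03,0.5],0],
    [1,[0,0,0.22],0],
    [1,[0,0,0],0],
    [-1,[0,0,0],0],
  ],
)

```text
t: 4.05
ee_pos: [0.4796, -0.0029, 0.0923]
ee_rot: [2.473, 1.936, 0.002]
ft_force: [0.9, -0.4, -0.3]
width: 0.0699
grip_force: 0.0
```

Call:
carry_out(
  moves=[
    [-1,[0,0,0],0],
    [-1,[0,0,0],0],
    [-1,[0,0,0],0],
    [-1,[0,0,0],0],
    [-1,[0,0,0],0],
  ],
)

```text
t: 4.68
ee_pos: [0.4792, -0.0028, 0.0921]
ee_rot: [2.473, 1.936, 0.001]
ft_force: [-6.1, 0.2, 17.4]
width: 0.043
grip_force: 58.4
```

Call:
carry_out(
  moves=[
    [-1,[0,0,0],-0.5],
    [-1,[0,0,0],-0.5],
    [-1,[0,0,0],-0.5],
    [-1,[0,0,0],-0.5],
    [-1,[0,0,0],-0.5],
  ],
)

```text
t: 5.3
ee_pos: [0.4793, -0.0028, 0.0921]
ee_rot: [2.197, 2.244, 0.001]
ft_force: [-5.4, 1.0, 15.9]
width: 0.0427
grip_force: 58.6
```

Run:
```python
from h import *
to([.4775,-.003,.09],-14);s=observe();print(s["moment"],s["ft_force"],s["width"],s["grip_force"])
```

```text
t 5.3 pos [ 0.4793 -0.0028  0.0921] yawY 1.2 tilt [ 0.001 -0.    -1.   ] q7 -0.33 | shift units [-0.   -0.03  0.03] roll units 2.5330518665887496
[ 0.14050639  0.97337704 -0.02422156] [-5.35470814  0.96229375 15.9392873 ] 0.042665810263313356 58.5629134811461
```

Call:
carry_out(
  moves=[
    [1,[0,0,0],0],
    [1,[0,0,0],0],
    [1,[0,0,0],0],
    [1,[0,0,-0.6],0],
    [1,[0,0,-0.62],0],
  ],
)

```text
t: 5.92
ee_pos: [0.4785, -0.0027, 0.165]
ee_rot: [-2.199, -2.242, 0.001]
ft_force: [-0.3, 0.2, 0.4]
width: 0.0856
grip_force: 0.0
```

Call:
carry_out(
  moves=[
    [1,[0,0,0],0.85],
    [1,[0,0,0],0.85],
    [1,[0,0,0],0.83],
    [1,[0,0,0],0],
    [1,[0,0,0],0],
  ],
)

```text
t: 6.55
ee_pos: [0.4788, -0.0028, 0.1642]
ee_rot: [-2.475, -1.935, 0.0]
ft_force: [0.1, 0.3, -0.8]
width: 0.0851
grip_force: 0.0
```

```bash
cat >> h.py <<'E'
def stripes(im,c):
    for b in sorted(blobs(mask(im,*BLUE),800),key=lambda b:-b[0][1]):
        h=cv2.convexHull(cv2.findContours(b[2],0,1)[0][0]);hm=np.zeros(b[2].shape,np.uint8);cv2.fillConvexPoly(hm,h,1)
        (x,y),r=cv2.minEnclosingCircle(h);ctr=np.array([x,y])
        hm2=np.zeros_like(hm);cv2.circle(hm2,(int(x),int(y)),int(r*.8),1,-1)
        w=mask(im,(0,0,120),(180,90,255))*hm2
        ys,xs=np.nonzero(w)
        if len(xs)<10: continue
        P=np.array([onz("wrist",p,.092,c)[:2] for p in zip(xs,ys)]);C=onz("wrist",ctr,.092,c)[:2]
        u,S,vt=np.linalg.svd(P-P.mean(0));v=vt[0]*np.sign(vt[0]@(P.mean(0)-C));print("cap px",ctr.round(1),"xy",C.round(4),"stripe deg",np.degrees(np.arctan2(v[1],v[0])).round(1),len(xs))
E
python3 - <<'E'
from h import *
to([.4775,-.003,.163],-14)
im=snapshot("wrist");cv2.imwrite("pics/w3.png",im[:,:,::-1]);stripes(im,cal("wrist"))
print("before");w2=cv2.imread("pics/w2.png")[:,:,::-1].copy();stripes(w2,cal("wrist"))
E
```

```text
t 6.55 pos [ 0.4788 -0.0028  0.1642] yawY -13.95 tilt [-0.  0. -1.] q7 -0.49 | shift units [-0.01 -0.02  0.02] roll units 0.007698469128636513
cap px [280.5 222.6] xy [0.4782 0.0009] stripe deg -179.1 175
cap px [280.5  79.5] xy [0.5007 0.0905] stripe deg 166.1 292
before
cap px [284.  222.7] xy [4.806e-01 3.000e-04] stripe deg 166.1 187
cap px [285.   78.6] xy [0.5035 0.0903] stripe deg 164.8 274
```

View pics/w3.png

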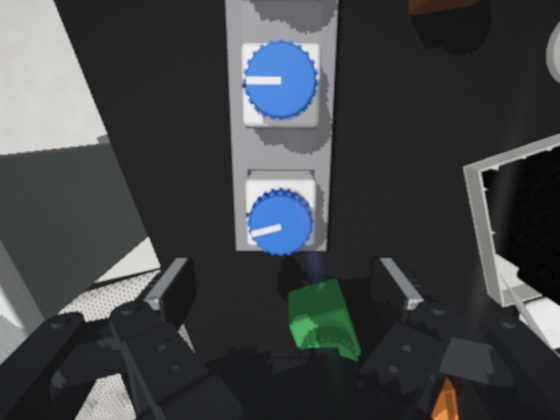

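The near cap's stripe at (265,231) has turned 15° while the jar body has not, so this is the loose jar. The middle stripe is unchanged. Now grasping the jar by its body.

Call:
carry_out(
  moves=[
    [1,[0,-0.01,0.5],0],
    [1,[0,0,0.5],0],
    [1,[0,0,0.5],0],
    [1,[0,0,0.4],0],
    [1,[0,0,0],0],
  ],
)

```text
t: 7.22
ee_pos: [0.4773, -0.0026, 0.0492]
ee_rot: [-2.474, -1.933, 0.003]
ft_force: [-0.7, 0.1, 1.0]
width: 0.0855
grip_force: 0.0
```

Call:
carry_out(
  moves=[
    [-1,[0,0,0],0],
    [-1,[0,0,0],0],
    [-1,[0,0,0],0],
    [-1,[0,0,0],0],
    [-1,[0,0,0],0],
  ],
)

```text
t: 7.85
ee_pos: [0.4783, -0.0027, 0.0514]
ee_rot: [2.476, 1.932, 0.0]
ft_force: [-6.0, 1.6, 14.7]
width: 0.0551
grip_force: 63.1
```

Call:
carry_out(
  moves=[
    [-1,[0,0,-0.2],0],
    [-1,[0,0,-0.3],0],
    [-1,[0,0,-0.5],0],
    [-1,[0,0,-0.5],0],
    [-1,[0,0,-0.5],0],
  ],
)

```text
t: 8.48
ee_pos: [0.4783, -0.0027, 0.1726]
ee_rot: [2.476, 1.932, 0.001]
ft_force: [0.1, -0.3, -1.5]
width: 0.055
grip_force: 64.3
```

Run:
```python
from h import *
to([.544,-.3265,.17],-14);s=observe();print(s["width"],s["grip_force"],s["ft_force"])
im=snapshot("wrist");stripes(im,cal("wrist"));side=snapshot("side")
cv2.imwrite("pics/l.png",np.hstack([cv2.resize(im,(400,300)),cv2.resize(side[90:300,200:480],(400,300))])[:,:,::-1])
```

```text
t 8.47 pos [ 0.4783 -0.0027  0.1726] yawY -14.06 tilt [ 0.001 -0.    -1.   ] q7 -0.48 | shift units [-4.97  2.37  0.05] roll units -0.010223476512661497
0.05502936769846107 64.32992219924927 [ 0.10952678 -0.32172329 -1.54646968]
cap px [283.9 319.8] xy [ 0.4607 -0.0846] stripe deg 173.8 435
cap px [280.5  81. ] xy [0.5023 0.0914] stripe deg 166.1 255
```

View pics/l.png

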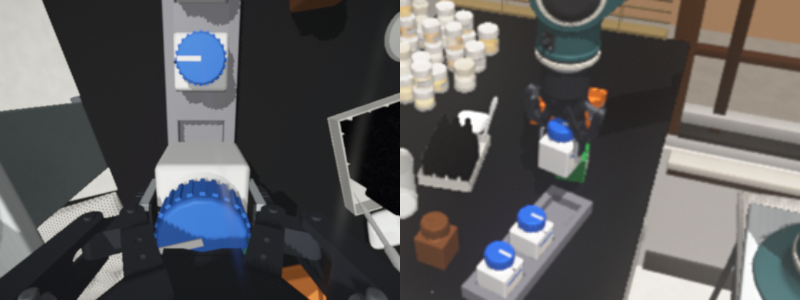

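The jar is held upright by its body (side crop at (560,150)) and its pocket is empty. The other two jars still stand in the rack. Carrying it to the tray.

Call:
carry_out(
  moves=[
    [-1,[-0.4,0.2,0],0],
    [-1,[-0.5,0.24,0],0],
    [-1,[-0.5,0.24,0],0],
    [-1,[-0.5,0.24,0],0],
    [-1,[-0.5,0.24,0],0],
  ],
)

```text
t: 9.2
ee_pos: [0.5107, -0.1604, 0.1707]
ee_rot: [2.477, 1.933, 0.0]
ft_force: [-0.3, 0.5, -1.1]
width: 0.0549
grip_force: 64.6
```

Call:
carry_out(
  moves=[
    [-1,[-0.6,0.28,0],0],
    [-1,[-0.6,0.28,0],0],
    [-1,[-0.6,0.28,0],0],
    [-1,[-0.5,0.24,0],0],
    [-1,[-0.3,0.14,0],0],
  ],
)

```text
t: 9.82
ee_pos: [0.5436, -0.3299, 0.1703]
ee_rot: [-2.478, -1.931, -0.0]
ft_force: [0.1, 0.7, -1.6]
width: 0.055
grip_force: 64.6
```

Run:
```python
from h import *
to([.544,-.3265,.05],-14);s=observe();print(s["width"],s["ft_force"])
im={n:snapshot(n) for n in("wrist","side","top")}
cv2.imwrite("pics/c.png",np.hstack([cv2.resize(im["wrist"],(400,300)),cv2.resize(im["top"][180:300,320:480],(400,300))])[:,:,::-1])
```

```text
t 9.82 pos [ 0.5436 -0.3299  0.1703] yawY -14.14 tilt [-0.  0. -1.] q7 0.07 | shift units [ 0.06 -0.01  2.01] roll units -0.02324415091450997
0.05496860771554143 [ 0.09663251  0.71915052 -1.58574464]
```

View pics/c.png

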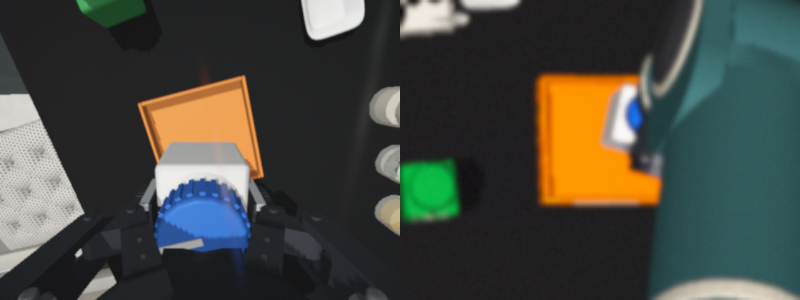

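The jar hangs over the tray (tray at (200,125) in the wrist half). Lowering until contact shows in the force.

Call:
carry_out(
  moves=[
    [-1,[0.05,0,0.4],0],
    [-1,[0,0,0.5],0],
    [-1,[0,0,0.5],0],
    [-1,[0,0,0.35],0],
    [-1,[0,0,0.15],0],
  ],
)

```text
t: 10.6
ee_pos: [0.5444, -0.3247, 0.0554]
ee_rot: [-2.475, -1.933, 0.0]
ft_force: [0.7, 0.9, -1.3]
width: 0.055
grip_force: 64.6
```

Call:
carry_out(
  moves=[
    [-1,[0,0,0],0],
    [-1,[0,0,0.04],0],
    [-1,[0,0,0.04],0],
    [-1,[0,0,0],0],
    [-1,[0,0,0],0],
  ],
)

```text
t: 11.22
ee_pos: [0.5447, -0.3256, 0.0516]
ee_rot: [2.477, 1.933, 0.0]
ft_force: [0.2, -0.3, -1.2]
width: 0.0549
grip_force: 64.6
```

Call:
carry_out(
  moves=[
    [-1,[0,0,0.02],0],
    [-1,[0,0,0.02],0],
    [-1,[0,0,0],0],
    [-1,[0,0,0],0],
    [-1,[0,0,0],0],
  ],
)

```text
t: 11.85
ee_pos: [0.5446, -0.3255, 0.0495]
ee_rot: [2.477, 1.933, -0.0]
ft_force: [-2.5, 1.9, 8.1]
width: 0.0552
grip_force: 65.6
```

Contact came at z ≈ 0.0495, as expected. Releasing and rising.

Call:
carry_out(
  moves=[
    [1,[0,0,0],0],
    [1,[0,0,0],0],
    [1,[0,0,0],0],
    [1,[0,0,-0.2],0],
    [1,[0,0,-0.4],0],
  ],
)

```text
t: 12.48
ee_pos: [0.5443, -0.3253, 0.0854]
ee_rot: [-2.476, -1.932, 0.001]
ft_force: [0.9, 0.1, 0.2]
width: 0.0853
grip_force: 0.0
```

Call:
carry_out(
  moves=[
    [1,[0,0,-0.6],0],
    [1,[0,0,-0.8],0],
    [1,[0,0,-0.8],0],
    [1,[-0.9,0,0],0],
    [1,[-0.9,0,0],0],
  ],
)

```text
t: 13.1
ee_pos: [0.5183, -0.4314, 0.219]
ee_rot: [2.474, 1.933, 0.001]
ft_force: [0.7, -0.2, -0.9]
width: 0.0854
grip_force: 0.0
```

Call:
carry_out(
  moves=[
    [1,[-0.9,0,0],0],
    [1,[-0.5,0,0],0],
    [1,[0,0,0],0],
    [1,[0,0,0],0],
    [1,[0,0,0],0],
  ],
)

```text
t: 13.72
ee_pos: [0.4986, -0.5107, 0.2176]
ee_rot: [2.475, 1.934, 0.001]
ft_force: [-0.3, -0.5, 0.6]
width: 0.0854
grip_force: 0.0
```

Run:
```python
from h import *
im={n:snapshot(n) for n in("wrist","side","top")}
B={n:[b[0].round(1) for b in sorted(blobs(mask(im[n],*BLUE),60),key=lambda b:b[0][0])] for n in im};print(B)
to([0.54,-.32,.2])
b=B["top"][-1];a=B["side"][-1];print(tri([ray("top",b),ray("side",a)]).round(4),onz("top",b,.09))
stripes(im["wrist"],cal("wrist"))
cv2.imwrite("pics/f.png",np.hstack([cv2.resize(im["wrist"],(400,300)),cv2.resize(im["side"][120:330,200:480],(400,300))])[:,:,::-1])
```

```text
{'wrist': [], 'side': [array([268.5, 268.1]), array([291.2, 242.4]), array([319. , 146.3])], 'top': [array([210.7, 239. ]), array([246.2, 247.9]), array([405.9, 231.7])]}
t 13.88 pos [ 0.4983 -0.5112  0.2173] yawY -14.02 tilt [ 0. -0. -1.] q7 0.36 | shift units [ 3.26 -0.1   0.29] roll units None
[ 0.5463 -0.3264  0.0793] [ 0.5445377  -0.32379006  0.09      ]
```

View pics/f.png

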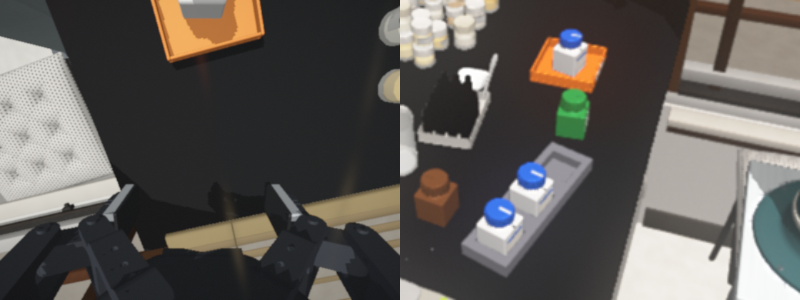

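The jar stands upright at the tray centre, with its cap at (572,38) in the side crop. The two tight jars and the bystanders have not moved. Handing in.

```bash
python3 -c "from cell import *;print(finish_job())"
```

```text
the job is handed in; nothing more can be done
None
```

Handed in, with no verdict returned: the loose jar (its cap turned about 15° anticlockwise) stands upright at the tray centre, and the other two jars, whose caps I did not need to twist, are still in the rack.

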